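# Hook and close the filter cover of the goldsmith's dust collector

### The job

Put the loose aluminium filter cover back on the open pocket in the sloping face of the dust collector: hold it with its top edge clearly raised and hook its thin lip under the steel ledge at the low end of the pocket, then swing the top edge down until the cover lies fully home and flush, and let go. Leave the hammer and the soldering brick where they are.

Things in the scene. Friction and masses are not known exactly. Their poses are not given: they have to be found in the camera images.
- cover: Loose filter cover, lying flat, handle up: aluminium plate 100 mm (x) by 140 mm (y), 10 mm thick, about 0.25 kg. Origin: centre of the plate's underside; z out of the handle side. From its -x edge a thin lip sticks out 18 mm farther (120 mm wide, 4 mm thick, level with the underside). Its +x edge is the top edge.
- cover_lip (a point): Middle of the lip's tip, on the cover's underside (cover frame x = -68, y = 0, z = 0 mm).
- cover_handle (a point): Point to grip on the cover's handle, 36 mm above the cover's underside, over its origin. The handle is a black upright rib, 12 mm thick along the cover's x, 60 mm long along its y, from the plate's top (z = 10 mm) to z = 46 mm.
- pocket: Open filter pocket in the sloping face of the dust collector. x runs 15 degrees up the slope, y along its width, z square out of the face. Origin: where the seated cover's origin lies, with all axes parallel (play +-3 mm in x, +-5 mm in y). The underside rests on a steel rim at z = 0; gravity alone holds it. Walls at x = -71 and +53, y = -75 and +75 mm, up to z = 10 mm, flush with the cover's top.
- ledge (a point): Middle of the inner lower edge of the steel ledge strip at the pocket's low end (pocket frame x = -59, y = 0, z = 11 mm). The strip is 150 mm wide and overhangs the pocket from x = -71 to -59 mm, underside at z = 11, top at z = 16 mm; the lip goes below it.
- collector: Grey dust collector, a fixed box on the bench, 178 mm wide (y), about 230 mm deep (x), up to 115 mm high; origin at bench level below the pocket's origin, within 7 mm. Its low front faces its -x.
- hammer: Bystander: small bench hammer 200 mm long, lying loose on the bench.
- charcoal: Bystander: black soldering brick 70 x 45 x 30 mm, loose, origin under its centre.
There are look-alikes about, which are no part of the job. What is shaped like the cover but orange is not meant.

How it is judged:
By the outcome, as a careful person would: the job done as asked, in the order asked, and still so for the second after the job is handed in, with the robot touching nothing.
It also fails if it takes over 42 s, if anything falls off the work surface, if the arm or the gripper's body presses on something with over 40 N, if the wrist force passes 120 N, or if a joint passes its speed limit or range.

### The arm

A 7-joint arm with a two-finger parallel gripper is mounted at the origin on the work surface. World frame = base frame: x ahead of the robot, y to its left, z up, the work surface at z = 0. Lengths are in m, angles in rad, forces in N, time in s.
With the tool pointing down it reaches from about 0.4 to 0.85 m from the base axis. Payload 4.5 kg.
Tool frame: the origin (TCP) lies midway between the tips of the shut fingers; the grasp point (between the pads) lies 19 mm behind it; z points along the fingers, y is the line along which they close (so a half turn about z gives the same grasp; the last joint's range is limited). The gripper opens to 88 mm and grips with 3 to 60 N. Pads are 18 mm wide; open, the fingers measure 123 mm over their backs; the gripper's body (75 mm by 187 mm) begins 45 mm behind the grasp point.
Start: joints at [1.204, 0.689, -0.195, 1.565, 0.157, 0.902, -0.215], TCP at [0.244, -0.575, 0.239] pointing down, gripper open.
Joint ranges: [-3.01, 3.01], [-0.46, 2.08], [-1.47, 1.51], [0.13, 2.56], [-1, 4.14], [0.04, 2.09], [-2.66, 2.66]. Speed limits (rad/s): [2.57, 2.57, 3.14, 3.14, 3.14, 3.14, 3.14].

### API

Orientations are given as a unit quaternion [x, y, z, w].
In Python, from plant import r, eyes, finish_job gives the robot as it stands. The module is installed in compiled form; this text tells all that it offers.
- The arm moves only by the tool move_arm, never from a script. Its argument "motion" is a list of rows, each a list of 7 numbers: the shift along the tool's x, y, z in mm, then the turn, a rotation vector about the tool's x, y, z in degrees, then the closure, from 0 (fully open) to 1 (shut). A call has 1 to 5 rows; each row is the pose to reach, as a shift and turn from the pose commanded when the call began, along the tool's axes at that moment; what a row does not reach only later rows make up. A row lasts 1/8 s, in which the tool goes at most 62.5 mm and 10.7 degrees, less where a joint would pass 70% of its speed; a pose out of reach is approached as far as the arm can. A call with a gripper value outside its range is refused whole. The fingers move at their own pace and stop on an object; "newtons" is the grip in N (left out, the last holds). Time passes only in rows, so rows that repeat a pose let the fingers close. It gives the time, the measured TCP pose, the force, the opening and the grip force at its end, in the units of the state.
- r.get_state(): the state, without advancing time (a new reading comes with each control period).
- eyes.snapshot(name): name is "side" or "top" or "wrist"; returns a dict with "frame" (384x512x3 uint8, red, green, blue), "z_map" (384x512 float32, m along the optical axis (not along the pixel's ray), 0 where there is no reading), "intrinsics" (3x3 intrinsics, pixels), "dist" ([k1, k2, p1, p2, k3] as OpenCV has them; the pictures are not rectified), "world_to_cam" (4x4, takes a point from world to camera coordinates). Camera axes: x right, y down, z forward; pixel columns grow to the right and rows downward; lengths in m; the calibration is good to about 2 mm. A picture is of the moment at which its call begins.
- finish_job(): hands the job in; it is judged then, once.
The state is a dict: "clock": time; "q": joint angles; "qd": joint speeds; "joint_torque": joint torques, N m; "tool_pos": TCP position; "eef_rot": TCP orientation; "contact_force": force on the tool from outside, world axes, zero at the start; "moment": the same for the moment, N m; "opening": opening from 0.0 (shut) to 1.0 (fully open); "finger_force": force on a finger pad.
Only numpy, scipy, OpenCV 4.12 (cv2) and the standard library are available. Lean on these libraries where they do the work, as an engineer would, in place of code of your own. Each camera call takes 0.05 s, during which the arm holds its last target. There are 200 camera calls.

## Working session

There is one attempt and no reset: what is moved stays moved. The work goes in short steps, Python scripts to look and compute and a tool call to move; the robot and the scene stay as the last step left them, time stands still between calls to the robot, and variables do not carry over. Pictures are saved under pics/ and viewed, at most 10 in all, crops included, and the job is handed in when it is done.

Besides the shell and the picture viewer there is one more tool, called by a JSON object that holds its "method" and its "body". move_arm: Moves the arm, as the interface text tells. Its arguments: {"type":"object","properties":{"motion":{"type":"array","items":{"type":"array","items":{"type":"number"}}},"newtons":{"type":"number"}},"required":["motion"]}

```bash
mkdir -p pics
cat > h.py <<'E'
import numpy as np, cv2
from scipy.spatial.transform import Rotation as R
from plant import r, eyes, finish_job
def snap(n):
    s=eyes.snapshot(n); return s
def save(s,name): cv2.imwrite('pics/'+name,cv2.cvtColor(s['frame'],cv2.COLOR_RGB2BGR))
def cloud(s):
    z=s['z_map']; h,w=z.shape
    u,v=np.meshgrid(np.arange(w),np.arange(h))
    p=cv2.undistortPoints(np.stack([u,v],-1).reshape(-1,1,2).astype(np.float64),s['intrinsics'],np.array(s['dist'])).reshape(h,w,2)
    c=np.dstack([p[...,0]*z,p[...,1]*z,z])
    T=np.linalg.inv(s['world_to_cam'])
    return c@T[:3,:3].T+T[:3,3]
E
python3 - <<'E'
from h import *
a=snap('top');b=snap('side')
np.savez('t0',c=cloud(a),f=a['frame'],z=a['z_map']);np.savez('s0',c=cloud(b),f=b['frame'],z=b['z_map'])
im=np.hstack([a['frame'],b['frame']]);im=cv2.resize(im,(800,300))
save(a,'top0.png');save(b,'side0.png')
print(r.get_state()); print(a['world_to_cam'],b['world_to_cam'])
E
```

```text
{'clock': 0.1, 'q': array([ 1.20378025,  0.68991335, -0.19451827,  1.56617512,  0.15731134,
        0.9025043 , -0.21510426]), 'qd': array([ 0.00034199, -0.00035381, -0.00216591, -0.00121753,  0.00154554,
       -0.00077455,  0.00158332]), 'joint_torque': array([-2.73644757e-03, -5.28505182e+01, -1.27128739e+00, -1.53836811e+01,
       -5.25732036e-02,  2.00042305e-03,  4.75400054e-05]), 'tool_pos': array([ 0.24360423, -0.57498778,  0.23799922]), 'eef_rot': array([ 9.79978176e-01,  1.99103310e-01, -2.20357540e-04, -7.73530136e-04]), 'contact_force': array([0.52630905, 0.30743718, 0.70337883]), 'moment': array([-0.02055616, -0.00629773, -0.02019398]), 'finger_force': 0.0, 'opening': 0.999136044235351}
[[ 0.02736222 -0.99945347 -0.01854932  0.18694321]
 [-0.99528963 -0.02551238 -0.09352897  0.51006454]
 [ 0.09300462  0.02102111 -0.99544375  1.22501655]
 [ 0.          0.          0.          1.        ]] [[-0.93146524  0.36380634  0.00417796  0.39767352]
 [ 0.21143325  0.55061327 -0.8075401  -0.14352094]
 [-0.29608865 -0.75131217 -0.58979788  1.66612144]
 [ 0.          0.          0.          1.        ]]
```

View pics/top0.png

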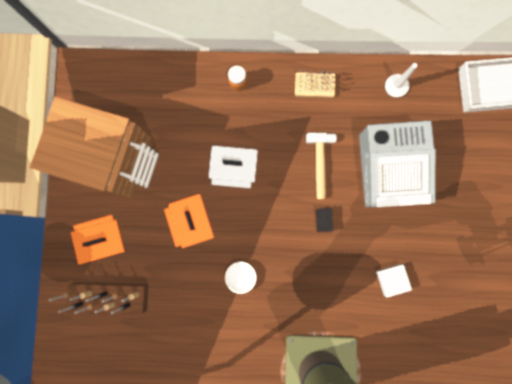

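View pics/side0.png

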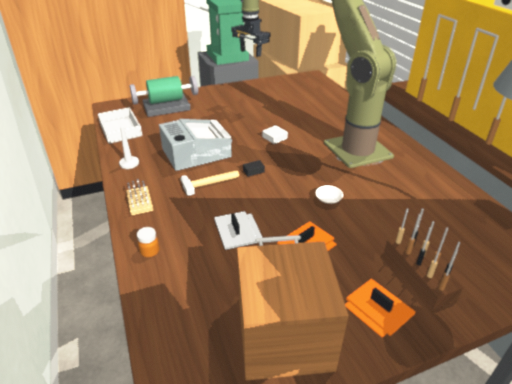

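The top view shows three cover-shaped things: an aluminium one at (233,166), an orange one at (189,220) and another orange one at (97,240). There is also a white tile at (394,281), but it has no handle. I choose (233,166) because it is aluminium with a black handle. The collector is at (398,165), the hammer at (320,165) and the brick at (324,219). Next I'll check the choice in a crop and measure.

Run:
```python
from h import *
d=np.load('t0.npz');c,f=d['c'],d['f']
a=cv2.resize(f[135:200,195:270],None,fx=5,fy=5,interpolation=2);b=cv2.resize(f[110:215,350:445],(352,390),interpolation=2)
a=cv2.resize(a,(440,390))
cv2.imwrite('pics/crop.png',np.hstack([a,b])[...,::-1])
print('bench z',np.median(c[300:330,200:250,2]))
for u in (205,212,218,232,245,252,255): print(u,np.round(c[150:192:3,u]*1e3).astype(int).tolist())
print('coll')
for u in (366,372,385,403,420,432): print(u,np.round(c[118:212:5,u]*1e3).astype(int).tolist())
```

```text
bench z -0.0008965380009773316
205 [[654, 367, -2], [643, 366, 3], [635, 366, -3], [625, 365, 0], [616, 365, 0], [607, 365, -5], [597, 365, -2], [587, 364, 2], [578, 363, 3], [569, 363, -1], [559, 363, 0], [550, 363, -1], [541, 362, 0], [532, 362, -2]]
212 [[652, 344, 9], [644, 344, 3], [634, 343, 6], [623, 342, 13], [614, 342, 13], [605, 341, 11], [596, 341, 10], [587, 341, 9], [578, 341, 7], [568, 340, 11], [559, 340, 7], [551, 341, -2], [542, 341, -6], [532, 340, 0]]
218 [[654, 326, 3], [643, 324, 10], [633, 324, 12], [625, 324, 8], [616, 324, 5], [605, 323, 11], [597, 323, 4], [587, 322, 11], [578, 323, 7], [568, 322, 12], [560, 322, 1], [551, 322, 2], [542, 322, -4], [533, 322, -3]]
232 [[654, 282, 8], [644, 281, 8], [635, 281, 9], [627, 281, 3], [609, 277, 47], [604, 279, 24], [598, 280, 7], [588, 279, 10], [578, 279, 11], [570, 279, 6], [560, 279, 9], [552, 279, 3], [542, 278, 4], [534, 279, -4]]
245 [[655, 242, 7], [645, 241, 8], [636, 241, 9], [626, 240, 11], [617, 240, 7], [607, 240, 11], [599, 240, 8], [588, 239, 13], [580, 239, 8], [571, 239, 9], [561, 239, 11], [553, 239
[... 1791 characters left out ...]
497, -218, 78], [488, -242, 4]]
420 [[768, -295, 1], [720, -254, 112], [706, -254, 112], [692, -254, 112], [677, -253, 114], [663, -254, 112], [649, -253, 114], [634, -253, 115], [624, -259, 96], [613, -266, 78], [599, -267, 76], [585, -269, 71], [572, -271, 63], [558, -272, 61], [543, -272, 60], [527, -267, 73], [511, -262, 87], [498, -264, 80], [490, -296, -5]]
432 [[771, -335, -8], [754, -333, -3], [737, -331, 2], [692, -287, 112], [679, -287, 111], [664, -287, 111], [651, -288, 108], [636, -288, 109], [623, -290, 103], [608, -288, 109], [596, -291, 100], [583, -294, 91], [568, -292, 97], [554, -294, 91], [540, -295, 88], [527, -298, 81], [513, -298, 80], [506, -331, -3], [491, -331, -4]]
```

View pics/crop.png

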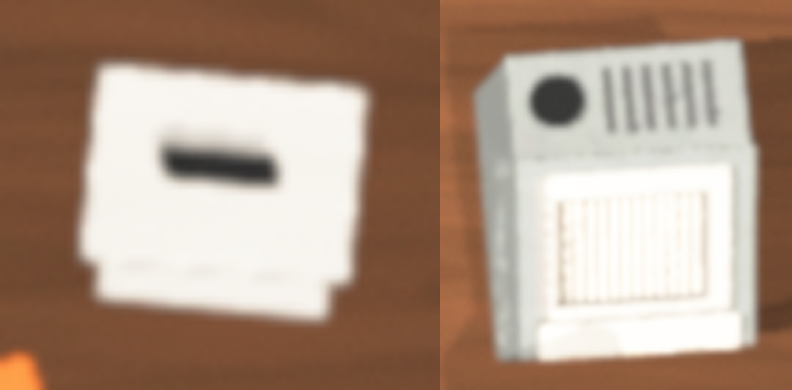

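The crop confirms the choice: a white aluminium plate with a black handle, its lip toward the bottom (robot side), so its +x points away from the robot. The collector's ledge strip is also on the robot side, at about (400,203) in the full picture. Next come rough poses and the wrist camera mount.

```bash
cat >> h.py <<'E'
def plane_pts(s,uv,z):
    "rays through pixels onto world plane z"
    uv=np.asarray(uv,float).reshape(-1,1,2)
    p=cv2.undistortPoints(uv,s['intrinsics'],np.array(s['dist'])).reshape(-1,2)
    T=np.linalg.inv(s['world_to_cam']);d=np.c_[p,np.ones(len(p))]@T[:3,:3].T;o=T[:3,3]
    return o+d*((z-o[2])/d[:,2])[:,None]
def tcp():
    st=r.get_state();T=np.eye(4);T[:3,:3]=R.from_quat(st['eef_rot']).as_matrix();T[:3,3]=st['tool_pos'];return T
def pose(x,y,z,yaw,pitch=0):
    """tool at world point; tool z down, tool y along object's x (yaw); pitch raises object's +x"""
    ax=R.from_euler('z',yaw,degrees=True)*R.from_euler('y',-pitch,degrees=True)
    O=ax.as_matrix();T=np.eye(4);T[:3,:3]=np.c_[O[:,1],O[:,0],-O[:,2]];T[:3,3]=[x,y,z];return T
def delta(T,cur=None):
    cur=tcp() if cur is None else cur
    D=np.linalg.inv(cur)@T
    return np.round(D[:3,3]*1e3,1),np.round(R.from_matrix(D[:3,:3]).as_rotvec(degrees=True),1)
E
python3 - <<'E'
from h import *
w=snap('wrist');save(w,'w0.png')
print(np.round(tcp()@np.eye(4),3)); print('cam in tcp',np.round(np.linalg.inv(tcp())@np.linalg.inv(w['world_to_cam']),3), w['intrinsics'])
s=snap('top');f=s['frame']
hsv=cv2.cvtColor(f,cv2.COLOR_RGB2HSV);print('K',s['intrinsics'][0,0])
m=np.zeros(f.shape[:2],np.uint8);m[140:195,200:265]=((hsv[...,1]<60)&(hsv[...,2]>150))[140:195,200:265]
cn=max(cv2.findContours(m,0,1)[0],key=cv2.contourArea)
p=plane_pts(s,cn[:,0],0.008)*1e3
print(cv2.minAreaRect(p[:,:2].astype(np.float32)))
m=np.zeros_like(m);m[145:180,212:252]=(hsv[...,2]<90)[145:180,212:252]
cn=max(cv2.findContours(m,0,1)[0],key=cv2.contourArea)
p=plane_pts(s,cn[:,0],0.046)*1e3
print('handle',cv2.minAreaRect(p[:,:2].astype(np.float32)))
# collector top edge + side lines: points in cloud z>105
c=cloud(s)*1e3
q=c[110:215,350:445].reshape(-1,3);t=q[(q[:,2]>106)]
print('roof',cv2.minAreaRect(t[:,:2].astype(np.float32)))
t=q[(q[:,2]>30)]
print('all',cv2.minAreaRect(t[:,:2].astype(np.float32)))
E
```

```text
[[ 0.921  0.39  -0.001  0.244]
 [ 0.39  -0.921  0.001 -0.575]
 [-0.    -0.001 -1.     0.238]
 [ 0.     0.     0.     1.   ]]
cam in tcp [[-0.    -0.964 -0.266  0.068]
 [ 1.    -0.     0.     0.001]
 [-0.    -0.266  0.964 -0.145]
 [ 0.     0.     0.     1.   ]] [[325.90098951   0.         254.34407692]
 [  0.         325.90098951 190.48489875]
 [  0.           0.           1.        ]]
K 415.0430386192227
((602.5596313476562, 279.4835205078125), (145.25865173339844, 124.85893249511719), 86.32198333740234)
handle ((607.9508666992188, 277.2479553222656), (9.07741641998291, 47.96628189086914), 1.3947389125823975)
roof ((585.7310180664062, -42.3326416015625), (171.83026123046875, 559.7061767578125), 25.25885772705078)
all ((571.6696166992188, -52.4739990234375), (252.51348876953125, 524.996826171875), 13.248635292053223)
```

Run:
```python
from h import *
print(delta(pose(.56,-.17,.36,-2)))
```

```text
(array([ 449.3, -249.7, -121.5]), array([ -0.1,  -0. , -65. ]))
```

{"method": "move_arm", "body": {"motion": [[0,0,-60,0,0,-8,0],[50,-30,-121,0,0,-18,0],[100,-60,-121,0,0,-28,0],[150,-85,-121,0,0,-38,0],[200,-110,-121,0,0,-46,0]]}}

```text
clock: 0.82
tool_pos: [0.386, -0.3946, 0.3602]
eef_rot: [0.823, 0.568, 0.0, 0.001]
contact_force: [0.4, -0.2, 0.0]
opening: 1.001
finger_force: 0.0
```

Run:
```python
from h import *
print(delta(pose(.56,-.17,.36,-2)), r.get_state()['q'])
```

```text
(array([2.717e+02, 8.290e+01, 1.000e-01]), array([  0. ,   0. , -18.8])) [ 0.99736506  0.4837423  -0.46117648  1.60448865  0.2338651   1.10741464
  0.11442082]
```

{"method": "move_arm", "body": {"motion": [[55,17,0,0,0,-5,0],[110,34,0,0,0,-10,0],[165,50,0,0,0,-15,0],[220,67,0,0,0,-19,0],[272,83,0,0,0,-19,0]]}}

```text
clock: 1.45
tool_pos: [0.561, -0.1706, 0.3596]
eef_rot: [0.719, 0.695, -0.0, -0.0]
contact_force: [0.1, -0.4, -0.1]
opening: 1.001
finger_force: 0.0
```

Run:
```python
from h import *
w=snap('wrist');save(w,'w1.png')
import pickle;pickle.dump(w,open('w1.pkl','wb'))
print(delta(pose(.56,-.17,.36,-2)), r.get_state()['q'])
```

```text
(array([-9.1, -5.2, -0.2]), array([ 0.3, -0.5,  0.6])) [ 0.52513018  0.55526471 -0.56137368  1.49813653  0.30079078  1.1720149
 -0.10829227]
```

View pics/w1.png

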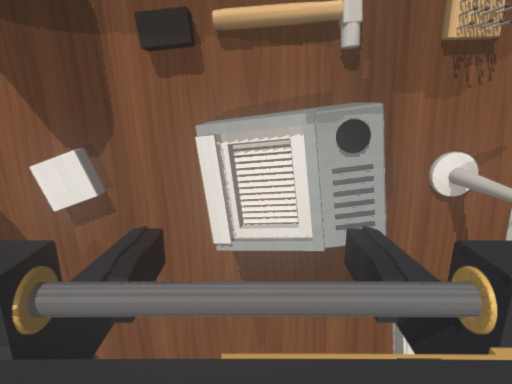

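The wrist view shows the collector: the ledge strip is the white bar from (204,136) to (222,245), and the white rim reaches to (311,238). I'll fit it after retaking a settled picture.

Run:
```python
from h import *
import pickle
w=snap('wrist');pickle.dump(w,open('w1.pkl','wb'))
print(np.round(tcp()[:3,3],4), np.abs(r.get_state()['qd']).max())
save(w,'w2.png')
f=w['frame'];c=cloud(w)*1e3
# face plane: iterative fit on collector points
reg=np.zeros(f.shape[:2],bool);reg[105:255,195:320]=1
P=c[reg&(w['z_map']>0)];P=P[(P[:,2]>60)]
best=None;rng=np.random.default_rng(0)
for _ in range(600):
    a=P[rng.choice(len(P),3)];n=np.cross(a[1]-a[0],a[2]-a[0]);n/=np.linalg.norm(n)+1e-9
    if n[2]<0:n=-n
    if n[2]<.94 or n[2]>.985: continue
    d=(P-a[0])@n;k=(abs(d)<2).sum()
    if best is None or k>best[0]: best=(k,n,a[0])
k,n,o=best
# histogram of the offsets
d=(P-o)@n;print(k,n,'tilt',np.degrees(np.arccos(n[2])),'yaw',np.degrees(np.arctan2(-n[1],-n[0])))
h,e=np.histogram(d,np.arange(-20,20,1));print(list(zip(e.astype(int),h)))
I=P[abs(d)<2];print('face z at',I.mean(0))
hsv=cv2.cvtColor(f,cv2.COLOR_RGB2HSV)
for u,v in [(208,180),(225,180),(265,132),(265,118),(302,190),(316,190),(265,245)]: print(u,v,hsv[v,u],f[v,u],np.round(c[v,u]))
```

```text
[ 0.5635 -0.1641  0.3598] 0.07692680887650571
3998 [-0.21610968 -0.0105094   0.97631253] tilt 12.495625039457943 yaw 2.7840978272880657
[(np.int64(-20), np.int64(44)), (np.int64(-19), np.int64(42)), (np.int64(-18), np.int64(57)), (np.int64(-17), np.int64(161)), (np.int64(-16), np.int64(521)), (np.int64(-15), np.int64(618)), (np.int64(-14), np.int64(416)), (np.int64(-13), np.int64(467)), (np.int64(-12), np.int64(713)), (np.int64(-11), np.int64(664)), (np.int64(-10), np.int64(371)), (np.int64(-9), np.int64(65)), (np.int64(-8), np.int64(48)), (np.int64(-7), np.int64(121)), (np.int64(-6), np.int64(270)), (np.int64(-5), np.int64(506)), (np.int64(-4), np.int64(618)), (np.int64(-3), np.int64(504)), (np.int64(-2), np.int64(623)), (np.int64(-1), np.int64(1330)), (np.int64(0), np.int64(1469)), (np.int64(1), np.int64(576)), (np.int64(2), np.int64(83)), (np.int64(3), np.int64(3)), (np.int64(4), np.int64(0)), (np.int64(5), np.int64(0)), (np.int64(6), np.int64(0)), (np.int64(7), np.int64(0)), (np.int64(8), np.int64(0)), (np.int64(9), np.int64(0)), (np.int64(10), np.int64(0)), (np.int64(11), np.int64(0)), (np.int64(12), np.int64(0)), (np.int64(13), np.int64(0)), (np.int64(14), np.int64(0)), (np.int64(15), np.int64(0)), (np.int64(16), np.int64(0)), (np.int64(17), np.int64(0)), (np.int64(18), np.int64(0))]
face z at [ 566.73331514 -199.84613997   97.92717916]
208 180 [ 15  16 224] [224 217 210] [ 505. -191.   85.]
225 180 [ 15  14 225] [225 219 213] [ 527. -194.   73.]
265 132 [ 40   9 163] [161 163 157] [ 581. -129.  101.]
265 118 [ 11 103 102] [102  76  61] [ 585. -117.   -1.]
302 190 [ 17  17 208] [208 202 194] [ 627. -203.  102.]
316 190 [ 40   5 156] [155 156 153] [ 643. -202.  110.]
265 245 [ 14  22 196] [196 187 179] [ 579. -286.   86.]
```

```bash
cat > pk.py <<'E'
from h import *
import pickle
w=pickle.load(open('w1.pkl','rb'))
f=w['frame'];c=cloud(w)*1e3;hsv=cv2.cvtColor(f,cv2.COLOR_RGB2HSV)
V=cv2.GaussianBlur(f,(3,3),0)[...,2].astype(int)
reg=np.zeros(f.shape[:2],bool);reg[125:248,192:318]=1
K,D=w['intrinsics'],np.array(w['dist']);Ti=np.linalg.inv(w['world_to_cam']);o=Ti[:3,3]*1e3
def onplane(uv,n,d):
    p=cv2.undistortPoints(np.asarray(uv,float).reshape(-1,1,2),K,D).reshape(-1,2)
    r_=np.c_[p,np.ones(len(p))]@Ti[:3,:3].T
    return o+r_*((d-o@n)/(r_@n))[:,None]
yaw=0.
for it in range(4):
    O=(R.from_euler('z',yaw,degrees=True)*R.from_euler('y',-15,degrees=True)).as_matrix();n=O[:,2]
    off=c@n
    sel=reg&(V>170)&(w['z_map']>0)
    rim=np.median(off[205:232,303-0:309]) if 0 else np.median(off[150:225,298:308])
    rimb=np.median(off[231:238,240:300]);led=np.median(np.concatenate([off[v,int(203+(v-136)*.165)-1:int(203+(v-136)*.165)+6] for v in range(145,235)]))
    face=np.median(off[243:249,240:310]);faceu=np.median(off[128:134,230:300])
    # ledge outer/inner edges, rim upper edge : strongest gradient per row
    G=np.gradient(V.astype(float),axis=1)
    def edge(rows,cen,wd,sign):
        out=[]
        for v in rows:
            u0=int(cen(v));g=sign*G[v,u0-wd:u0+wd+1];i=g.argmax()
            if g[i]>4:
                lo=max(i-2,0);gg=np.clip(g[lo:i+3],0,None);out.append((u0-wd+lo+(gg*np.arange(len(gg))).sum()/gg.sum(),v))
        return np.array(out)
    z0=led-16
    res={}
    for nm,cen,s,h in (('led_out',lambda v:197.5+(v-136)*.155,1,16),('rim_top',lambda v:306+(v-136)*.05,-1,0)):
        e=edge(range(145,234),cen,6,s)
        p=onplane(e,n,z0+h)@O
        k=np.polyfit(p[:,1],p[:,0],1);rr=p[:,0]-np.polyval(k,p[:,1]);g=abs(rr)<2;k=np.polyfit(p[g,1],p[g,0],1)
        res[nm]=(np.degrees(np.arctan(-k[0])),np.polyval(k,p[g,1].mean()),rr[g].std(),g.sum())
    print(round(yaw,2),'offs led-16 %.1f rim %.1f %.1f face-10 %.1f %.1f'%(z0,rim,rimb,face-10,faceu-10),res)
    yaw+=res['led_out'][0]
E
python3 pk.py; python3 -c "
import cv2;f=cv2.imread('pics/w2.png');cv2.imwrite('pics/c2.png',cv2.resize(f[95:260,185:395],None,fx=3.6,fy=3.6,interpolation=2))"
```

```text
0.0 offs led-16 -64.9 rim -56.1 -72.4 face-10 -76.3 -63.3 {'led_out': (np.float64(5.36099260898082), np.float64(496.8221535208031), np.float64(0.3192743423453901), np.int64(89)), 'rim_top': (np.float64(4.338151539681972), np.float64(633.2526241454569), np.float64(0.4821048630858306), np.int64(87))}
5.36 offs led-16 -59.4 rim -50.6 -65.2 face-10 -68.7 -59.5 {'led_out': (np.float64(-0.49718004855581593), np.float64(476.2321825684367), np.float64(0.3179768968242075), np.int64(89)), 'rim_top': (np.float64(-1.0231800262704165), np.float64(612.1335998626079), np.float64(0.47265688656448157), np.int64(87))}
4.86 offs led-16 -60.0 rim -51.2 -65.9 face-10 -69.5 -59.9 {'led_out': (np.float64(0.0462428147864594), np.float64(478.302210162213), np.float64(0.31799113719626865), np.int64(89)), 'rim_top': (np.float64(-0.5259332886605979), np.float64(614.310725995218), np.float64(0.4733670172345961), np.int64(87))}
4.91 offs led-16 -60.0 rim -51.1 -65.9 face-10 -69.4 -59.9 {'led_out': (np.float64(-0.0043011570686103074), np.float64(478.11045648694045), np.float64(0.3179898669253643), np.int64(89)), 'rim_top': (np.float64(-0.5721825345147528), np.float64(614.1099329142489), np.float64(0.47330094884362034), np.int64(87))}
```

View pics/c2.png

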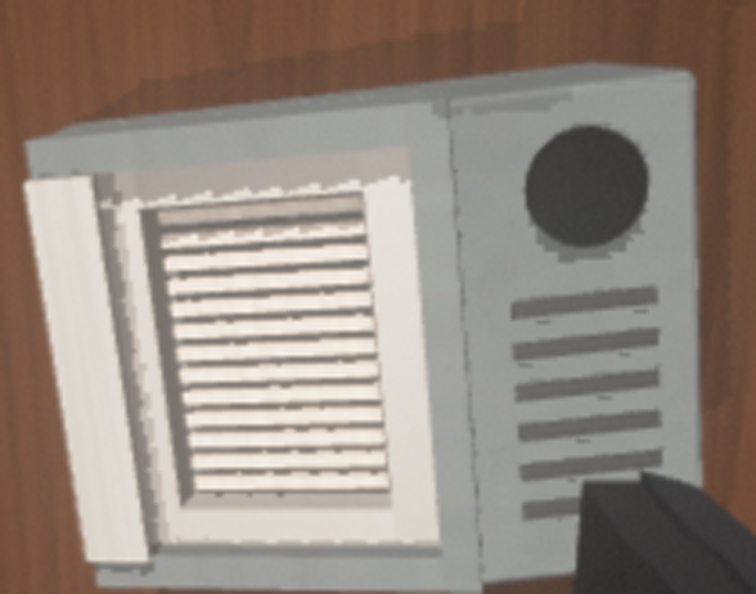

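The crop shows the ledge strip's corners at crop pixels (25,181), (93,176), (152,558) and (88,563), and the pocket's upper wall corners at (411,148) and (441,550). I'll use PnP on these known points.

```bash
cat > pnp.py <<'E'
from h import *
import pickle
w=pickle.load(open('w1.pkl','rb'));c=cloud(w)*1e3
px=np.array([(25,181),(93,176),(152,558),(88,563),(411,148),(441,550)],float)/3.6+[185,95]-.36
ob=np.array([(-71,75,16),(-59,75,16),(-59,-75,16),(-71,-75,16),(53,75,10),(53,-75,10)],float)
K,D=w['intrinsics'],np.array(w['dist']);Ti=np.linalg.inv(w['world_to_cam'])
# constrained: tilt 15 about pocket y, unknown yaw,x,y,z
from scipy.optimize import least_squares
def fr(p): return (R.from_euler('z',p[3],degrees=True)*R.from_euler('y',-15,degrees=True)).as_matrix()
def proj(p):
    W=ob@fr(p).T+p[:3]
    rv,_=cv2.Rodrigues(w['world_to_cam'][:3,:3]);return cv2.projectPoints(W,rv,w['world_to_cam'][:3,3]*1e3,K,D)[0][:,0]
s=least_squares(lambda p:(proj(p)-px).ravel(),[565,-205,75,5]);p=s.x
print('pocket',p.round(1));print((proj(p)-px).round(1).tolist())
ok,rv,tv=cv2.solvePnP(ob,px,K,D);M=Ti[:3,:3]@cv2.Rodrigues(rv)[0];print('free',(Ti[:3,:3]@tv[:,0]+Ti[:3,3]*1e3).round(1),R.from_matrix(M).as_euler('ZYX',degrees=True).round(1))
# depth check in pocket frame
q=(c-p[:3])@fr(p)
for nm,(a,b) in dict(ledge=((-69,-61),(-65,65)),rim=((40,50),(-65,65)),faceL=((-40,40),(-85,-79)),faceR=((-40,40),(79,85)),faceT=((56,62),(-40,60))).items():
    m=(q[...,0]>a[0])&(q[...,0]<a[1])&(q[...,1]>b[0])&(q[...,1]<b[1])&(abs(q[...,2])<30);print(nm,m.sum(),np.median(q[...,2][m]).round(1))
E
python3 pnp.py
```

```text
pocket [ 575.3 -210.    93.5    5.2]
[[6.3, -1.6], [-3.9, -1.0], [-3.6, 1.7], [6.1, 0.2], [-2.8, -1.7], [-1.7, 2.7]]
free [ 575.5 -208.3   98.5] [ 3.5 -8.3  7.1]
ledge 605 9.4
rim 745 -6.6
faceL 232 3.3
faceR 306 3.5
faceT 375 3.5
```

```bash
sed -i 's/^# constrained.*/px=px[[1,2,4,5]];ob=ob[[1,2,4,5]]/' pnp.py; sed -i 's/^ok,rv.*//' pnp.py; python3 pnp.py
```

```text
pocket [ 579.4 -212.7   82.1    5.2]
[[0.6, -0.0], [0.1, -0.2], [-0.7, -0.5], [0.0, 0.7]]
ledge 638 21.3
rim 736 5.4
faceL 226 15.4
faceR 309 15.5
faceT 378 15.4
```

```bash
cat >> pnp.py <<'E'
print('--- fixed z')
s=least_squares(lambda a:(proj([a[0],a[1],87.3,a[2]])-px).ravel(),[575,-208,5]);p=np.array([s.x[0],s.x[1],87.3,s.x[2]])
print(p.round(1),(proj(p)-px).round(1).tolist())
t=np.load('t0.npz')['c']*1e3
for c_ in (c,t):
  q=(c_-p[:3])@fr(p)
  for nm,(a,b) in dict(ledge=((-69,-61),(-65,65)),rim=((40,50),(-65,65)),faceL=((-40,40),(-85,-79)),faceR=((-40,40),(79,85)),faceT=((56,62),(-40,60))).items():
    m=(q[...,0]>a[0])&(q[...,0]<a[1])&(q[...,1]>b[0])&(q[...,1]<b[1])&(abs(q[...,2])<30);print(nm,m.sum(),np.median(q[...,2][m]).round(1),end='; ')
  print()
E
python3 pnp.py | sed -n '/---/,$p'
python3 - <<'E'
from h import *
print(delta(pose(.608,.325,.36,-3.5)))
E
```

```text
--- fixed z
[ 579.3 -211.4   87.3    5.2] [[-0.1, -0.6], [-0.3, 0.6], [-0.2, -1.2], [0.6, 1.5]]
ledge 721 16.1; rim 750 0.4; faceL 223 10.4; faceR 308 10.5; faceT 377 10.4; 
ledge 171 15.4; rim 168 0.3; faceL 65 9.3; faceR 60 10.9; faceT 77 10.0; 
(array([490. ,  32.6,   2.6]), array([ 0.1, -0.3,  2.1]))
```

{"method": "move_arm", "body": {"motion": [[60,4,0,0,0,0,0],[120,8,0,0,0,1,0],[180,12,0,0,0,1,0],[240,16,0,0,0,2,0],[300,20,0,0,0,2,0]]}}

```text
clock: 2.17
tool_pos: [0.5909, 0.1277, 0.3596]
eef_rot: [0.732, 0.681, -0.0, 0.0]
contact_force: [-0.4, -0.6, -0.7]
opening: 1.002
finger_force: 0.0
```

{"method": "move_arm", "body": {"motion": [[60,4,0,0,0,0,0],[120,8,0,0,0,0,0],[165,11,0,0,0,0,0],[190,12,0,0,0,0,0],[190,12,0,0,0,0,0]]}}

```text
clock: 2.8
tool_pos: [0.6153, 0.3173, 0.3589]
eef_rot: [0.731, 0.683, -0.0, -0.001]
contact_force: [0.4, -0.9, 0.3]
opening: 0.998
finger_force: 0.0
```

Run:
```python
from h import *
import pickle
eyes.snapshot('top');w=snap('wrist');pickle.dump(w,open('w3.pkl','wb'));save(w,'w3.png')
print(np.round(tcp(),4),r.get_state()['q'])
f=w['frame'];hsv=cv2.cvtColor(f,cv2.COLOR_RGB2HSV);c=cloud(w)*1e3
m=((hsv[...,1]<60)&(hsv[...,2]>130)).astype(np.uint8)
for cn in cv2.findContours(m,0,1)[0]:
    if cv2.contourArea(cn)>2000:
        print(cv2.contourArea(cn),cv2.boundingRect(cn),cv2.minAreaRect(cn)); p=plane_pts(w,cn[:,0],.007)*1e3;print('plane rect',cv2.minAreaRect(p[:,:2].astype(np.float32)))
m=((hsv[...,2]<70)).astype(np.uint8)
for cn in cv2.findContours(m,0,1)[0]:
    if 200<cv2.contourArea(cn)<6000:
        p=plane_pts(w,cn[:,0],.046)*1e3;print('dark',cv2.boundingRect(cn),cv2.minAreaRect(p[:,:2].astype(np.float32)))
```

```text
[[ 7.190e-02  9.974e-01  1.000e-04  6.166e-01]
 [ 9.974e-01 -7.190e-02 -2.100e-03  3.138e-01]
 [-2.100e-03  2.000e-04 -1.000e+00  3.594e-01]
 [ 0.000e+00  0.000e+00  0.000e+00  1.000e+00]] [-0.31127726  0.72464018 -0.50957263  1.14343237  0.33909789  1.35421473
 -0.85555369]
9843.5 (33, 285, 449, 28) ((257.0, 298.5), (27.0, 448.0), 90.0)
plane rect ((602.7827758789062, 50.4493408203125), (54.57271957397461, 778.0614624023438), 86.0283432006836)
2519.5 (4, 182, 60, 56) ((33.750003814697266, 209.75001525878906), (61.51828384399414, 52.325897216796875), 45.0)
plane rect ((256.46875, 236.49673461914062), (93.62437438964844, 92.34935760498047), 77.16582489013672)
6482.5 (208, 125, 79, 89) ((247.0, 169.0), (77.99998474121094, 87.99998474121094), -0.0)
plane rect ((602.8538818359375, 277.8748779296875), (139.5190887451172, 118.81295013427734), 86.01044464111328)
4881.5 (476, 0, 36, 241) ((493.5, 120.0), (240.0, 35.0), 90.0)
plane rect ((973.3239135742188, 306.43560791015625), (55.29288864135742, 359.41717529296875), 7.625600814819336)
dark (366, 360, 146, 24) ((903.9260864257812, -86.08027648925781), (47.8699836730957, 248.58346557617188), 86.44498443603516)
dark (394, 241, 118, 113) ((934.4895629882812, 26.08001708984375), (196.24087524414062, 179.4287109375), 56.60708236694336)
dark (344, 227, 67, 54) ((781.2567138671875, 129.26214599609375), (69.80419158935547, 129.73150634765625), 33.638755798339844)
dark (99, 226, 66, 55) ((427.6897277832031, 154.51437377929688), (131.7039337158203, 69.68282318115234), 49.38302230834961)
```

View pics/w3.png

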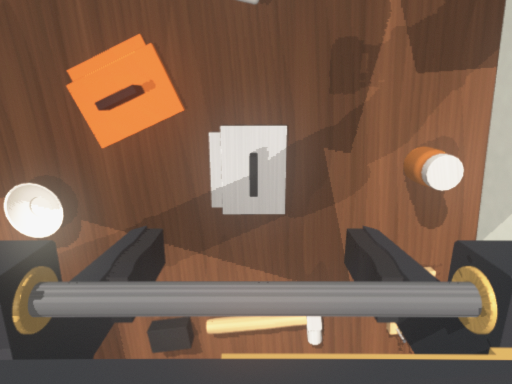

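The picture shows the cover at (250,170), handle centred at (254,174), lip on the left (-x), with the tool yaw already matched. I'll check the handle centre and compute the approach.

Run:
```python
from h import *
import pickle
w=pickle.load(open('w3.pkl','rb'));f=w['frame']
m=np.zeros(f.shape[:2],np.uint8);m[140:205,240:268]=f[140:205,240:268].max(-1)<75
cn=max(cv2.findContours(m,0,1)[0],key=cv2.contourArea);print(cv2.boundingRect(cn))
p=plane_pts(w,cn[:,0],.040)*1e3;print(cv2.minAreaRect(p[:,:2].astype(np.float32)))
print(delta(pose(.611,.2765,.017,-4)))
```

```text
(251, 185, 5, 11)
((610.2548217773438, 255.0983428955078), (15.319913864135742, 5.928159236907959), 86.0035171508789)
(array([-36.9,  -3. , 342.5]), array([ 0. ,  0.1, -0.1]))
```

{"method": "move_arm", "body": {"motion": [[-15,-2,60,0,0,0,0],[-30,-3,120,0,0,0,0],[-37,-3,180,0,0,0,0],[-37,-3,240,0,0,0,0],[-37,-3,290,0,0,0,0]]}}

```text
clock: 3.52
tool_pos: [0.611, 0.2752, 0.068]
eef_rot: [0.733, 0.681, -0.001, 0.001]
contact_force: [0.1, -0.1, 0.5]
opening: 1.001
finger_force: 0.0
```

{"method": "move_arm", "body": {"motion": [[0,0,30,0,0,0,0],[0,0,50,0,0,0,0],[0,0,50,0,0,0,0],[0,0,50,0,0,0,0]]}}

```text
clock: 4.03
tool_pos: [0.6118, 0.2792, 0.0213]
eef_rot: [0.732, 0.682, 0.001, 0.0]
contact_force: [-0.1, -0.9, 0.6]
opening: 0.999
finger_force: 0.0
```

Run:
```python
from h import *
print(delta(pose(.611,.2765,.018,-4)),r.get_state()['contact_force'])
```

```text
(array([-2.7, -0.6,  3.3]), array([ 0.1, -0.1, -0.1])) [-0.08051755 -0.85219957  0.58929872]
```

{"method": "move_arm", "body": {"motion": [[-2,0,3,0,0,0,0],[-2,0,3,0,0,0,0.5],[-2,0,3,0,0,0,1],[-2,0,3,0,0,0,1],[-2,0,3,0,0,0,1]], "newtons": 50}}

```text
clock: 4.65
tool_pos: [0.6104, 0.2771, 0.0167]
eef_rot: [0.732, 0.682, 0.0, 0.0]
contact_force: [-0.1, 0.0, 0.7]
opening: 0.571
finger_force: 0.0
```

{"method": "move_arm", "body": {"motion": [[0,0,0,0,0,0,1],[0,0,0,0,0,0,1],[0,0,0,0,0,0,1],[0,0,0,0,0,0,1]]}}

```text
clock: 5.15
tool_pos: [0.6106, 0.277, 0.0167]
eef_rot: [0.732, 0.682, 0.0, 0.0]
contact_force: [-0.3, -0.4, -0.3]
opening: 0.132
finger_force: 50.0
```

Run:
```python
from h import *
st=r.get_state();print(tcp().round(4),st['contact_force'],st['opening'],st['finger_force'])
```

```text
[[ 7.040e-02  9.975e-01  3.000e-04  6.106e-01]
 [ 9.975e-01 -7.040e-02 -0.000e+00  2.770e-01]
 [ 0.000e+00  3.000e-04 -1.000e+00  1.670e-02]
 [ 0.000e+00  0.000e+00  0.000e+00  1.000e+00]] [-0.25923613 -0.37044428 -0.28488507] 0.13150524975230068 50.00253031030297
```

```bash
cat >> h.py <<'E'
PK=np.array([.5793,-.2114,.0875]);YAW=5.2
def goal(tx,tz,a,ty=0,h=.0167):
    "tool pose with the lip tip at pocket (tx,ty,tz) mm, top edge raised by a deg"
    Op=(R.from_euler('z',YAW,degrees=True)*R.from_euler('y',-15,degrees=True)).as_matrix()
    tip=PK+Op@np.array([tx,ty,tz])/1e3
    T=pose(0,0,0,YAW,15+a);O=np.c_[T[:3,1],T[:3,0],-T[:3,2]]
    T[:3,3]=tip+O@np.array([.068,0,h]);return T
E
python3 - <<'E'
from h import *
c=tcp();up=pose(.59,.06,.28,0)
print(delta(up)); print(delta(goal(-50,60,23),up)); g=goal(-50,60,23);print(g.round(3)); print(delta(goal(-50,10,23),g),delta(goal(-53,4,23),g),delta(goal(-68,1,23),g))
E
```

```text
(array([-217.9,   -5.2, -263.3]), array([ 0., -0., -4.]))
(array([-273.3,  -31.1,   92.5]), array([-38. ,   1.7,  -5. ]))
[[-0.091  0.785  0.613  0.559]
 [ 0.996  0.071  0.056 -0.213]
 [ 0.     0.616 -0.788  0.188]
 [ 0.     0.     0.     1.   ]]
(array([  0. , -19.5,  46. ]), array([0., 0., 0.])) (array([ -0. , -24.6,  50.4]), array([0., 0., 0.])) (array([ -0. , -39.6,  47.3]), array([0., 0., 0.]))
```

{"method": "move_arm", "body": {"motion": [[0,0,-20,0,0,0,1],[0,0,-60,0,0,0,1],[0,0,-115,0,0,0,1],[0,0,-170,0,0,0,1],[0,0,-230,0,0,0,1]]}}

```text
clock: 5.78
tool_pos: [0.6097, 0.2766, 0.2493]
eef_rot: [0.731, 0.682, -0.0, -0.0]
contact_force: [-0.4, 0.3, -2.1]
opening: 0.131
finger_force: 50.0
```

{"method": "move_arm", "body": {"motion": [[-50,0,-20,-2,0,-1,1],[-110,0,-30,-6,0,-3,1],[-170,0,-30,-10,0,-5,1],[-230,0,-30,-15,0,-7,1],[-290,0,-30,-20,0,-9,1]]}}

```text
clock: 6.4
tool_pos: [0.5893, -0.0142, 0.2781]
eef_rot: [0.664, 0.727, 0.119, 0.129]
contact_force: [2.2, -1.2, -2.2]
opening: 0.135
finger_force: 50.0
```

Run:
```python
from h import *
print(delta(goal(-50,60,23)),r.get_state()['q'],tcp()[:3,3])
```

```text
(array([-193.1,  -77.3,   74.1]), array([-17.9,   1.6,   0.5])) [ 0.24771893  0.49862064 -0.47425443  1.96528022  0.64992227  0.44745216
 -0.59951843] [ 0.5892591  -0.0142165   0.27807945]
```

{"method": "move_arm", "body": {"motion": [[-55,-15,0,-4,0,0,1],[-110,-30,10,-8,1,0,1],[-160,-50,30,-13,1,0,1],[-190,-70,55,-18,1,0,1],[-193,-77,74,-18,1,0,1]]}}

```text
clock: 7.02
tool_pos: [0.5375, -0.1737, 0.1944]
eef_rot: [0.645, 0.732, 0.156, 0.154]
contact_force: [0.0, -0.4, -2.6]
opening: 0.136
finger_force: 50.0
```

Run:
```python
from h import *
print(delta(goal(-50,60,23)),r.get_state()['q'],tcp()[:3,3])
w=snap('wrist');save(w,'w4.png')
s=snap('side');save(s,'s4.png')
T=tcp()
cv2.imwrite('pics/c4.png',np.hstack([w['frame'],cv2.resize(s['frame'][80:190,130:260],(288,384)).astype(np.uint8)])[...,::-1])
```

```text
(array([-41.7,  11.5,  14.1]), array([-12.7,   0.2,   2.2])) [ 0.80462886  0.69082999 -0.76637354  2.16761574  1.61935548  0.31472955
 -1.15610538] [ 0.53754445 -0.17371435  0.19440315]
```

View pics/c4.png

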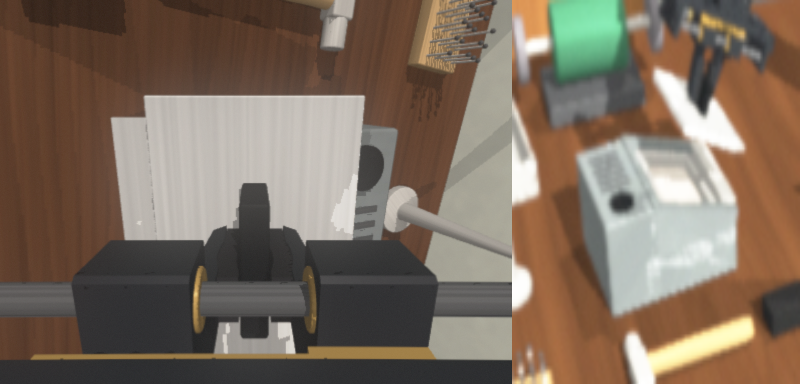

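The wrist view shows the cover held square, handle at (255,210) between the pads and lip on the left. The side view shows it tilted above the collector. The arm is still slewing near a wrist singularity, so I'll continue.

{"method": "move_arm", "body": {"motion": [[-10,3,0,-3,0,0,1],[-20,6,4,-6,0,1,1],[-30,9,8,-9,0,1,1],[-42,12,14,-13,0,2,1],[-42,12,14,-13,0,2,1]]}}

```text
clock: 7.75
tool_pos: [0.559, -0.2131, 0.1866]
eef_rot: [0.637, 0.698, 0.24, 0.221]
contact_force: [-0.3, 1.0, -2.3]
opening: 0.128
finger_force: 50.0
```

Run:
```python
from h import *
print(delta(goal(-50,60,23)),r.get_state()['q'],r.get_state()['qd'],tcp()[:3,3])
```

```text
(array([-0.2,  0.5, -0.8]), array([0. , 0.1, 0. ])) [ 1.07658689  0.90117609 -1.06309816  2.22976574  2.21183109  0.51829598
 -1.55762688] [-0.03976355 -0.04488548 -0.00085054 -0.00818045 -0.01793698 -0.04377823
  0.00653847] [ 0.55898726 -0.21307328  0.18658012]
```

Run:
```python
from h import *
w=snap('wrist');save(w,'w5.png');T=tcp();f=w['frame']
c=cloud(w)*1e3
O=np.c_[T[:3,1],T[:3,0],-T[:3,2]];org=(T[:3,3]-O@[0,0,.0167])*1e3
q=(c-org)@O
hsv=cv2.cvtColor(f,cv2.COLOR_RGB2HSV)
m=(abs(q[...,2]-5)<9)&(hsv[...,1]<50)&(hsv[...,2]>110)&(abs(q[...,0])<85)&(q[...,1]>15)&(q[...,1]<90)
Q=q[m];pl=Q[(abs(Q[:,0])<45)];lp=Q[Q[:,0]<-54]
print('plate z',np.median(pl[:,2]),'slope dz/dx',np.polyfit(pl[:,0],pl[:,2],1)[0],'ymax',np.percentile(pl[:,1],99.7))
print('lip z',np.median(lp[:,2]),'tip x',np.percentile(lp[:,0],1),'ymax',np.percentile(lp[:,1],99),'x max',np.percentile(Q[:,0],99.7))
print(delta(goal(-52,5,23)))
```

```text
plate z 8.577618741490838 slope dz/dx -0.0030649168462853864 ymax 68.3695164647507
lip z 2.760314512896102 tip x -69.5059162074818 ymax 58.72340911263184 x max 47.870498471981165
(array([ -1.1, -24.2,  49.3]), array([0.1, 0.1, 0.2]))
```

Run:
```python
from h import *
for g in [(-50,12,20),(-50,3,20),(-66,2,20)]: print(delta(goal(*g)))
```

```text
(array([ -1.1, -18.8,  47.2]), array([3.1, 0.1, 0.2]))
(array([ -1. , -22.3,  55.5]), array([3.1, 0.1, 0.2]))
(array([ -1. , -37.5,  50.1]), array([3.1, 0.1, 0.2]))
```

{"method": "move_arm", "body": {"motion": [[0,-10,20,2,0,0,1],[0,-17,38,3,0,0,1],[0,-19,47,3,0,0,1],[0,-21,52,3,0,0,1],[0,-22,55,3,0,0,1]]}}

```text
clock: 8.43
tool_pos: [0.5768, -0.2109, 0.1307]
eef_rot: [0.642, 0.705, 0.223, 0.205]
contact_force: [-0.1, 0.5, -2.6]
opening: 0.129
finger_force: 50.0
```

Run:
```python
from h import *
for g in [(-50,3,20),(-50,1.5,20),(-60,2,20),(-67,1.5,20)]: print(delta(goal(*g)))
w=snap('wrist');t=snap('top');s=snap('side')
cv2.imwrite('pics/c6.png',np.hstack([cv2.resize(t['frame'][95:225,340:460],(390,422),interpolation=2),cv2.resize(s['frame'][90:180,140:250],(400,422),interpolation=2)])[...,::-1])
st=r.get_state();print(st['contact_force'],st['moment'],st['q'])
```

```text
(array([-0.8, -0.7,  0.2]), array([0.3, 0.1, 0.2]))
(array([-0.7, -1.3,  1.6]), array([0.3, 0.1, 0.2]))
(array([ -0.7, -10.5,  -2.4]), array([0.3, 0.1, 0.2]))
(array([ -0.7, -17.2,  -4.3]), array([0.3, 0.1, 0.2]))
[-0.54486503  0.59932057 -2.74323496] [-0.09783687  0.79429095  0.01512463] [ 1.00028955  1.00090268 -1.00226606  2.18365358  2.23006633  0.56898195
 -1.54392754]
```

View pics/c6.png

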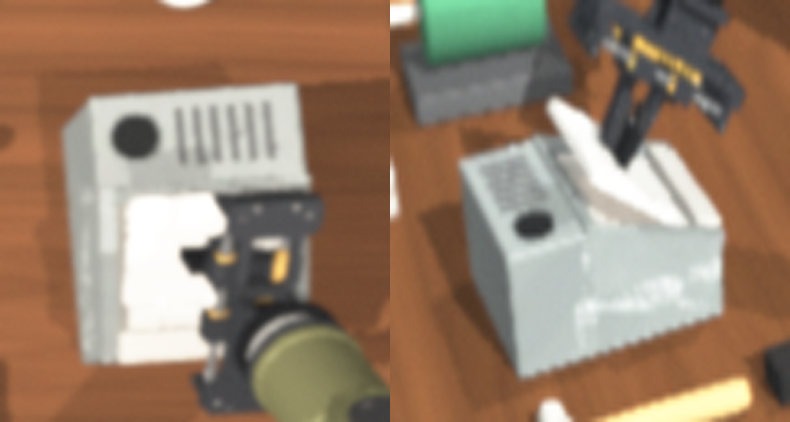

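The side view shows the cover tilted with its lip in the pocket just short of the ledge at (690,185), with no contact force. I'll probe down a little, then slide under.

{"method": "move_arm", "body": {"motion": [[0,-1,1.5,0,0,0,1],[0,-5,0,0,0,0,1],[0,-9,-1.5,0,0,0,1],[0,-13,-3,0,0,0,1],[0,-13,-3,0,0,0,1]]}}

```text
clock: 9.2
tool_pos: [0.564, -0.2123, 0.1256]
eef_rot: [0.642, 0.705, 0.223, 0.205]
contact_force: [-0.2, -0.4, -2.5]
opening: 0.133
finger_force: 50.0
```

Run:
```python
from h import *
T=tcp();O=np.c_[T[:3,1],T[:3,0],-T[:3,2]];tip=T[:3,3]-O@[.068,0,.0167]
Op=(R.from_euler('z',YAW,degrees=True)*R.from_euler('y',-15,degrees=True)).as_matrix()
print('tip',(tip-PK)@Op*1e3,r.get_state()['contact_force'],r.get_state()['moment'])
for g in [(-63,1.5,20),(-67,1.5,20),(-68,1,20)]: print(delta(goal(*g)))
```

```text
tip [-62.91731095   0.26101915   1.54860439] [-0.16559205 -0.3655231  -2.4989951 ] [-0.1785767   0.71677616  0.04274497]
(array([-0.5, -0. ,  0.3]), array([0.2, 0.1, 0.2]))
(array([-0.5, -3.8, -1.1]), array([0.2, 0.1, 0.2]))
(array([-0.5, -4.9, -1. ]), array([0.2, 0.1, 0.2]))
```

{"method": "move_arm", "body": {"motion": [[0,-2,-0.5,0,0,0,1],[0,-4,-1,0,0,0,1],[0,-5,-1,0,0,0,1],[0,-5,-0.5,0,0,0,1]]}}

```text
clock: 9.7
tool_pos: [0.5606, -0.2125, 0.1238]
eef_rot: [0.642, 0.705, 0.223, 0.206]
contact_force: [-0.8, -0.8, 1.8]
opening: 0.13
finger_force: 50.1
```

```bash
cat > st.py <<'E'
from h import *
T=tcp();O=np.c_[T[:3,1],T[:3,0],-T[:3,2]];tip=T[:3,3]-O@[.068,0,.0167]
Op=(R.from_euler('z',YAW,degrees=True)*R.from_euler('y',-15,degrees=True)).as_matrix()
print('tip',((tip-PK)@Op*1e3).round(1),r.get_state()['contact_force'].round(1),r.get_state()['moment'].round(2),r.get_state()['q'].round(2))
E
cat > st2.py <<'E'
from st import *
for a in (15,10,5,2,0): print(a,delta(goal(-68,0.7,a)))
E
python3 st2.py
python3 - <<'E'
from h import *
s=snap('side');w=snap('wrist')
cv2.imwrite('pics/c7.png',np.hstack([cv2.resize(s['frame'][100:175,160:240],(400,384),interpolation=2),cv2.resize(w['frame'],(400,384))])[...,::-1])
E
```

```text
tip [-66.6   0.3   0.6] [-0.8 -0.8  1.8] [-0.1   0.6  -0.07] [ 1.03  1.02 -1.02  2.22  2.27  0.61 -1.57]
15 (array([-0.6, -0. ,  5.9]), array([5.3, 0.1, 0.2]))
10 (array([-0.6,  0.6, 11.9]), array([10.3,  0.1,  0.2]))
5 (array([-0.6,  0.7, 18. ]), array([15.3,  0.1,  0.2]))
2 (array([-0.5,  0.5, 21.7]), array([18.3,  0.2,  0.2]))
0 (array([-0.5,  0.3, 24.1]), array([20.3,  0.2,  0.2]))
```

View pics/c7.png

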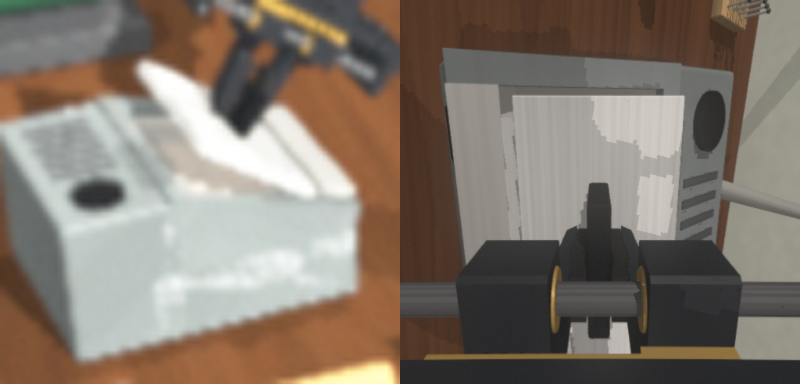

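The wrist view shows the lip passing under the ledge strip (ledge's inner edge at x≈503, plate edge at 513). The force shows light contact on the rim. I'll swing down about the lip.

{"method": "move_arm", "body": {"motion": [[0,-1,2,2,0,0,1],[0,0,5.5,5,0,0,1],[0,0.3,8.5,8,0,0,1],[0,0.5,11.5,10.5,0,0,1],[0,0.5,11.5,10.5,0,0,1]]}}

```text
clock: 10.42
tool_pos: [0.5684, -0.2116, 0.115]
eef_rot: [0.657, 0.722, 0.157, 0.147]
contact_force: [0.5, -0.7, -2.2]
opening: 0.133
finger_force: 50.0
```

```bash
python3 st2.py
```

```text
tip [-67.5   0.4   1.3] [ 0.5 -0.7 -2.2] [-0.03  0.47 -0.01] [ 0.81  0.88 -0.72  2.08  1.87  0.34 -1.31]
15 (array([-0.8, -2.4, -5.6]), array([-5.1,  0.2,  0.3]))
10 (array([-0.8, -0.6,  0.3]), array([-0.1,  0.2,  0.3]))
5 (array([-0.8,  0.6,  6.3]), array([4.9, 0.2, 0.3]))
2 (array([-0.8,  1. ,  9.9]), array([7.9, 0.2, 0.3]))
0 (array([-0.8,  1.3, 12.3]), array([9.9, 0.2, 0.3]))
```

{"method": "move_arm", "body": {"motion": [[0,0,2,1.5,0,0,1],[0,0.3,4,3,0,0,1],[0,0.5,6,5,0,0.2,1],[0,0.5,6,5,0,0.2,1],[0,0.5,6,5,0,0.2,1]]}}

```text
clock: 11.05
tool_pos: [0.5703, -0.2112, 0.109]
eef_rot: [0.664, 0.727, 0.127, 0.117]
contact_force: [1.7, -0.1, 0.7]
opening: 0.129
finger_force: 50.0
```

```bash
python3 st2.py
```

```text
tip [-69.4   1.    0.8] [ 1.7 -0.1  0.7] [0.13 0.1  0.03] [ 0.66  0.83 -0.5   2.02  1.42  0.21 -0.93]
15 (array([ -1. ,  -2.6, -11.6]), array([-10.2,   0.1,   0. ]))
10 (array([-1. , -0.4, -5.9]), array([-5.2,  0.1,  0. ]))
5 (array([-1. ,  1.4, -0. ]), array([-0.2,  0.1, -0. ]))
2 (array([-1. ,  2.2,  3.6]), array([ 2.8,  0.1, -0. ]))
0 (array([-1. ,  2.6,  6. ]), array([ 4.8,  0.1, -0. ]))
```

{"method": "move_arm", "body": {"motion": [[-0.5,1.5,1,1,0,0,1],[-0.5,2,2.5,2,0,0,1],[-0.5,2.3,4,3,0,0,1],[-0.5,2.5,5,4,0,0,1],[-0.5,2.5,5,4,0,0,1]]}}

```text
clock: 11.68
tool_pos: [0.573, -0.212, 0.1045]
eef_rot: [0.669, 0.731, 0.1, 0.093]
contact_force: [-1.6, 0.8, 2.6]
opening: 0.127
finger_force: 50.1
```

```bash
python3 st2.py
```

```text
tip [-69.5   0.1   0.5] [-1.6  0.8  2.6] [0.16 0.85 0.05] [ 0.7   0.86 -0.61  1.95  1.16  0.37 -0.67]
15 (array([ -0. ,  -4.7, -16.5]), array([-14.3,   0.1,  -0.1]))
10 (array([ -0. ,  -2.1, -10.9]), array([-9.3,  0.1, -0.1]))
5 (array([-0. ,  0.1, -5.2]), array([-4.3,  0.1, -0.1]))
2 (array([ 0. ,  1.1, -1.7]), array([-1.3,  0.1, -0.1]))
0 (array([0. , 1.7, 0.7]), array([ 0.7,  0.1, -0.1]))
```

{"method": "move_arm", "body": {"motion": [[0,0.8,0.5,0.5,0,0,1],[0,1,1,0.7,0,0,1],[0,1,1,0.7,0,0,1],[0,1,1,0.7,0,0,0.85],[0,1,1,0.7,0,0,0.6]]}}

```text
clock: 12.3
tool_pos: [0.5762, -0.2121, 0.1046]
eef_rot: [0.669, 0.732, 0.096, 0.09]
contact_force: [-0.9, 0.6, 0.5]
opening: 0.243
finger_force: 0.0
```

```bash
python3 st.py
python3 - <<'E'
from h import *
w=snap('wrist');t=snap('top');st=r.get_state();print(st['opening'],st['finger_force'])
Op=(R.from_euler('z',YAW,degrees=True)*R.from_euler('y',-15,degrees=True)).as_matrix()
for s in (w,t):
  q=(cloud(s)-PK)@Op*1e3
  for x0 in (-85,-57,-45,-25,25,42,56):
    m=(abs(q[...,0]-x0)<3)&(q[...,1]>35)&(q[...,1]<65)&(abs(q[...,2])<40);print(x0,m.sum(),np.median(q[...,2][m]).round(1),end='; ')
  m=(abs(q[...,0])<40)&(q[...,1]>78)&(q[...,1]<85)&(abs(q[...,2])<40);print('face',np.median(q[...,2][m]).round(1))
cv2.imwrite('pics/c8.png',np.hstack([cv2.resize(t['frame'][95:225,340:460],(390,384),interpolation=2),cv2.resize(w['frame'],(400,384))])[...,::-1])
E
```

```text
tip [-66.6  -0.3   0.5] [-0.9  0.6  0.5] [-0.08  0.17  0.  ] [ 0.7   0.87 -0.62  1.93  1.13  0.4  -0.64]
0.33262637751115304 0.0
-85 599 16.2; -57 950 4.2; -45 837 10.2; -25 831 10.1; 25 838 10.2; 42 844 10.2; 56 848 10.1; face 10.2
-85 20 17.1; -57 23 3.9; -45 23 10.9; -25 24 10.5; 25 22 11.2; 42 22 9.4; 56 22 9.6; face 10.5
```

The cover is flush: the plate lies at 10.2 mm everywhere, as does the face, and the lip is at 4.2 mm. I'll open partly to clear the ledge and withdraw.

{"method": "move_arm", "body": {"motion": [[0,0,0,0,0,0,0.6],[0,0,-5,0,0,0,0.6],[0,0,-25,0,0,0,0.6],[0,0,-65,0,0,0,0.6],[0,0,-120,0,0,0,0.6]]}}

```text
clock: 13.02
tool_pos: [0.5436, -0.2141, 0.2209]
eef_rot: [0.669, 0.732, 0.096, 0.088]
contact_force: [1.3, -1.0, 0.2]
opening: 0.397
finger_force: 0.0
```

{"method": "move_arm", "body": {"motion": [[0,0,-30,0,0,0,0.6],[0,0,-50,0,0,0,0.6],[0,0,-50,0,0,0,0.6],[0,0,-50,0,0,0,0.6]]}}

```text
clock: 13.52
tool_pos: [0.5311, -0.2154, 0.2679]
eef_rot: [0.669, 0.732, 0.096, 0.089]
contact_force: [-0.3, 0.0, -0.7]
opening: 0.4
finger_force: 0.0
```

Run:
```python
from h import *
w=snap('wrist');t=snap('top');st=r.get_state();print(st['opening'],st['tool_pos'],st['contact_force'])
Op=(R.from_euler('z',YAW,degrees=True)*R.from_euler('y',-15,degrees=True)).as_matrix()
q=(cloud(w)-PK)@Op*1e3
for ys in ((35,65),(-65,-35)):
  for x0 in (-65,-56,-45,-25,25,42,57):
    m=(abs(q[...,0]-x0)<2)&(q[...,1]>ys[0])&(q[...,1]<ys[1])&(abs(q[...,2])<40);print(x0,m.sum(),np.median(q[...,2][m]).round(1),end='; ')
  print()
cv2.imwrite('pics/c9.png',np.hstack([cv2.resize(t['frame'][95:235,280:460],(390,384),interpolation=2),cv2.resize(w['frame'],(400,384))])[...,::-1])
```

```text
0.39656358936852043 [ 0.5311048  -0.21518329  0.2675881 ] [ 0.54025011  0.19279264 -0.02510957]
-65 138 16.2; -56 123 4.0; -45 127 10.5; -25 135 10.2; 25 132 10.2; 42 133 10.2; 57 135 10.3; 
-65 90 16.2; -56 93 4.1; -45 88 10.2; -25 103 10.1; 25 100 10.2; 42 90 10.2; 57 89 10.1;
```

View pics/c9.png

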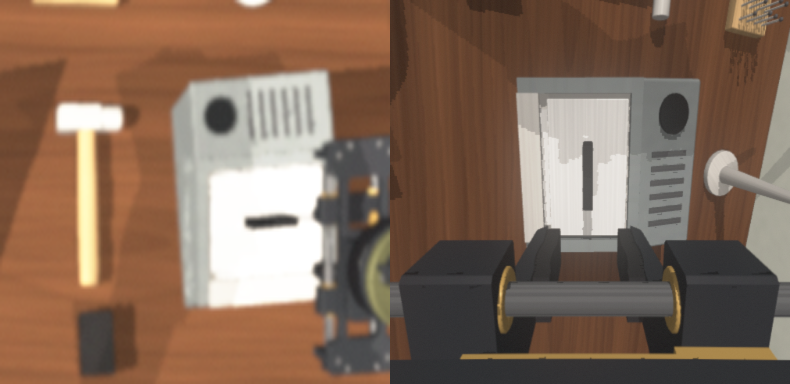

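The cover lies flush in the pocket: handle at (588,175) in the wrist half, lip under the ledge at about (535,170). The hammer and brick have not moved, and the arm is clear. Handing in.

```bash
python3 -c "
from h import *
print(finish_job())"
```

```text
the job is handed in; nothing more can be done
None
```

The cover is hooked under the ledge, lies flush in the pocket and has been let go; the hammer and brick were left alone, and the job was handed in at about 13.6 s of the 42 s allowed.

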